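Stack two painted bird figures on their stands

ROBOT

A 6-joint arm with a two-finger parallel gripper is mounted at the origin on the work surface. World frame = base frame: x ahead of the robot, y to its left, z up, the work surface at z = 0. Lengths are in mm, angles in rad, forces in N, time in s.
With the tool pointing down it reaches from about 350 to 875 mm from the base axis. Payload 4.2 kg.
Tool frame: the origin (TCP) lies between the finger pads; the fingertips stand ahead of it and the grasp point (between the pads) is the TCP (env.finger_overhang is the z of the fingertips in the tool frame, in mm); z points along the fingers, y is the line along which they close (so a half turn about z gives the same grasp; the last joint's range is limited). The gripper opens to 85 mm and grips with 20 to 120 N. Pads are 22 mm wide; open, the fingers measure 114 mm over their backs; the gripper's body (76 mm by 85 mm) begins 54 mm behind the grasp point. The pads swing forward as they close: fully open they stand 13 mm farther back than shut.
Start: joints at [-0.859, 0.385, 0.008, 0, -1.194, -0.259], TCP at [273.44, -561.988, 250.312] pointing down, gripper open.
Joint ranges: [-3.14, 3.14], [-1.21, 2.06], [-1.07, 1.41], [-3.16, 2.05], [-2.99, -0.16], [-3.1, 3.1]. Speed limits (rad/s): [2.79, 2.79, 3.14, 3.14, 3.14, 3.14].

INTERFACE

Orientations are given as a 3x3 rotation matrix whose columns are the frame's x, y, z axes.
In Python, from station import env gives the robot as it stands.
- The arm moves only by the tool servo_tool, never from a script. Its argument "rows" is one flat list of numbers, 7 for each row, row after row: the shift along the tool's x, y, z in mm, then the turn, a rotation vector about the tool's x, y, z in degrees, then the opening in per cent of the stroke, from 0 (shut) to 100 (fully open). A call has 1 to 10 rows; each row is the pose to reach, as a shift and turn from the pose commanded when the call began, along the tool's axes at that moment; what a row does not reach only later rows make up. A row lasts 1/10 s, in which the tool goes at most 50 mm and 8.59 degrees, less where a joint would pass 70% of its speed; a pose out of reach is approached as far as the arm can. A call with a gripper value outside its range is refused whole. The fingers move at their own pace and stop on an object; "newtons" is the grip in N (left out, the last holds). Time passes only in rows, so rows that repeat a pose let the fingers close. It gives the time, the measured TCP pose, the force, the opening and the grip force at its end, in the units of the state.
- env.get_state(): the state, without advancing time (a new reading comes with each control period).
- env.read_camera(name): name is "side" or "top"; returns a dict with "img" (480x640x3 uint8, blue, green, red), "z_map" (480x640 float32, mm along the optical axis (not along the pixel's ray), 0 where there is no reading), "fx", "fy", "cx", "cy" (pixels), "distortion" ([k1, k2, p1, p2, k3] as OpenCV has them; the pictures are not rectified), "eye" and "rotation" of the camera in the world. Camera axes: x right, y down, z forward; pixel columns grow to the right and rows downward; lengths in mm; the calibration is good to about 2 mm. A picture is of the moment at which its call begins.
- env.close_job(): hands the job in; it is judged then, once.
The state is a dict: "time": time; "q": joint angles; "qvel": joint speeds; "joint_torque": joint torques, N m; "tool_pos": TCP position; "tcp_rot": TCP orientation; "contact_force": force on the tool from outside, world axes, zero at the start; "torque": the same for the moment, N m; "width": finger opening in mm; "finger_force": force on a finger pad.
Only numpy, scipy, OpenCV 4.12 (cv2) and the standard library are available. Lean on these libraries where they do the work, as an engineer would, in place of code of your own. Each camera call takes 0.05 s, during which the arm holds its last target. There are 200 camera calls.

TASK

Put the two wooden bird figures together for display, each part set squarely and centrally on the one below. Large figure on the red stand: pale drum, then green wing section, then large head; small figure on the black stand: brown drum, then small head with the orange breast. Leave the finished little birds standing where they are.

Things in the scene. Friction and masses are not known exactly. Their poses are not given: they have to be found in the camera images.
- large_drum: Lower part of the large figure: pale wooden cylinder, 60 mm diameter, 60 mm tall, flat top and bottom, five black tick marks on one side, about 85 g. Origin at the centre of its underside, z up along its axis. Loose, starts standing upright on the table.
- wing_section: Middle part of the large figure: wooden cylinder, 56 mm diameter, 45 mm tall, green all over but for the pale lowest 10 mm, flat top and bottom, about 55 g. Origin at the centre of its underside, z up along its axis. Loose, starts standing upright on the table.
- large_head: Head of the large figure: 50 mm diameter, 42 mm tall, flat bottom, about 38 g. Round block: pale neck in the lowest fifth, red band (the grip) to two thirds of its height, black cap above narrowing to a flat top with a bare pale spot; eyes look to its own -x, any way will do. Origin at the centre of its underside, z up along its axis. Loose, starts standing upright on the table.
- small_drum: Lower part of the small figure: dark brown wooden cylinder, 42 mm diameter, 46 mm tall, flat top and bottom, three black ticks on one side, about 34 g. Origin at the centre of its underside, z up along its axis. Loose, starts standing upright on the table.
- small_head: Head of the small figure: 38 mm diameter, 34 mm tall, flat bottom, about 22 g. Round block: pale neck in the lowest fifth, orange band (the grip) to two thirds of its height, black cap above narrowing to a flat top with a bare pale spot; eyes look to its own -x, any way will do. Origin at the centre of its underside, z up along its axis. Loose, starts standing upright on the table.
- red_stand: Round red lacquered stand for the large figure, a flat disc 96 mm in diameter, 16 mm high, thin brass line round its edge. Fixed to the table. Origin at the centre of its underside, z up; its flat top is 16 mm above the origin.
- black_stand: Round black lacquered stand for the small figure, a flat disc 96 mm in diameter, 16 mm high, thin brass line round its edge. Fixed to the table. Origin at the centre of its underside, z up; its flat top is 16 mm above the origin.
- bird_a: A finished one-piece bystander bird, 32 mm diameter, 55 mm tall, pale body with green wings, red breast, all-black cap. Origin at the centre of its underside, z up. Loose, light, stands upright between the parts; not part of the job, must stay standing where it is.
- bird_b: A finished one-piece bystander bird, 32 mm diameter, 55 mm tall, pale body with green wings, red breast, all-black cap. Origin at the centre of its underside, z up. Loose, light, stands upright between the parts; not part of the job, must stay standing where it is.
- bird_c: A finished one-piece bystander bird, 32 mm diameter, 55 mm tall, pale body with green wings, red breast, all-black cap. Origin at the centre of its underside, z up. Loose, light, stands upright between the parts; not part of the job, must stay standing where it is.
Mind the look-alikes: they are no part of the job. What is shaped like the large_head but blue or yellow is not meant.

How it is judged (in metres and radians):
At the end, for the whole second after the job is handed in: Red stand: pale drum, green section, large head; black stand: brown drum, small head. Drums centred on their stands within 15 mm, other parts within 10 mm of the part below, each fully on its support (height within 5 mm), upright within 0.12 rad, released and at rest (horizontal distance between large_drum and red_stand below 0.015 m and z of large_drum in the frame of red_stand between 0.011 and 0.021 m and angle between each of large_drum, wing_section, large_head, small_drum, small_head's own z axis and vertical below 0.12 rad and linear speed of each of large_drum, wing_section, large_head, small_drum, small_head below 0.02 m/s and angular speed of each of large_drum, wing_section, large_head, small_drum, small_head below 0.2 rad/s and horizontal distance between wing_section and large_drum below 0.01 m and z of wing_section in the frame of large_drum between 0.055 and 0.065 m and horizontal distance between large_head and wing_section below 0.01 m and z of large_head in the frame of wing_section between 0.04 and 0.05 m and horizontal distance between small_drum and black_stand below 0.015 m and z of small_drum in the frame of black_stand between 0.011 and 0.021 m and horizontal distance between small_head and small_drum below 0.01 m and z of small_head in the frame of small_drum between 0.041 and 0.051 m); the robot touches nothing.
It fails at once if a finished little bird is pushed more than 20 mm from its place or tipped (more than 0.5 rad) (distance of any of bird_a, bird_b, bird_c from where it was at the start of the episode above 0.02 m or angle between any of bird_a, bird_b, bird_c's own z axis and vertical above 0.5 rad).
It also fails if it takes over 144 s, if anything falls off the work surface, if the arm or the gripper's body presses on something with over 40 N, if the wrist force passes 120 N, or if a joint passes its speed limit or range.

## Working session

There is one attempt and no reset: what is moved stays moved. The work goes in short steps, Python scripts to look and compute and a tool call to move; the robot and the scene stay as the last step left them, time stands still between calls to the robot, and variables do not carry over. Pictures are saved under pics/ and viewed, at most 14 in all, crops included, and the job is handed in when it is done.

Besides the shell and the picture viewer there is one more tool, called after "Emit:" as name(argument=value, ...) on one line, values as JSON. servo_tool: Moves the arm, as the interface text tells. Its arguments: {"type":"object","properties":{"rows":{"type":"array","items":{"type":"number"}},"newtons":{"type":"number"}},"required":["rows"]}

```bash
ls; mkdir -p pics; python3 - <<'E'
from station import env
import cv2,numpy as np
s=env.get_state(); print({k:np.round(v,3).tolist() for k,v in s.items()}, env.finger_overhang)
for n in ("top","side"):
    c=env.read_camera(n); cv2.imwrite(f"pics/{n}0.png",c["img"]); np.savez(f"{n}0.npz",**c)
    print(n,{k:np.round(c[k],3).tolist() for k in c if k not in("img","z_map")})
E
```

```text
pics
{'time': 0.0, 'q': [-0.859, 0.386, 0.007, -0.001, -1.194, -0.259], 'qvel': [-0.001, -0.001, 0.002, 0.001, 0.0, 0.0], 'joint_torque': [0.001, -39.229, 18.84, 4.186, -0.005, 0.0], 'tool_pos': [273.206, -561.504, 249.211], 'tcp_rot': [[-0.899, -0.437, -0.001], [-0.437, 0.899, 0.002], [0.0, 0.002, -1.0]], 'contact_force': [-0.594, 0.382, -0.024], 'torque': [0.001, 0.023, 0.024], 'finger_force': 0.0, 'width': 85.324} 19.0
top {'fx': 481.904, 'fy': 481.904, 'cx': 320.05, 'cy': 236.8, 'distortion': [0.025, 0.0, 0.0, 0.0, 0.0], 'eye': [328.722, 18.527, 868.332], 'rotation': [[0.069, -0.97, 0.231], [-0.998, -0.066, 0.021], [-0.005, -0.232, -0.973]]}
side {'fx': 514.902, 'fy': 514.902, 'cx': 320.93, 'cy': 243.713, 'distortion': [-0.008, 0.0, 0.0, 0.0, 0.0], 'eye': [-67.464, -698.603, 597.127], 'rotation': [[0.795, -0.287, 0.535], [-0.607, -0.404, 0.685], [0.02, -0.869, -0.495]]}
```

View pics/top0.png

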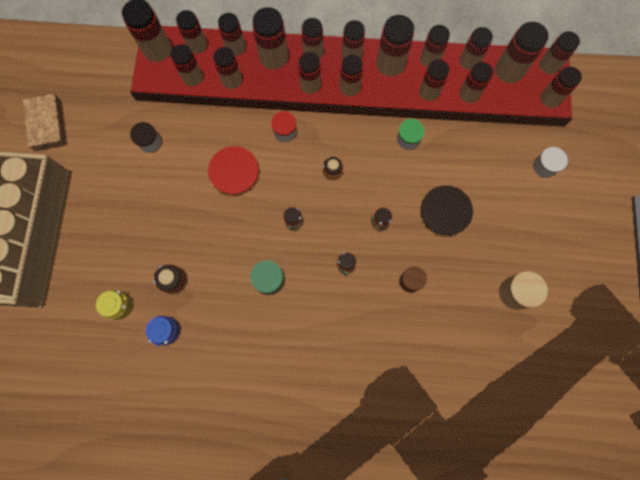

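View pics/side0.png

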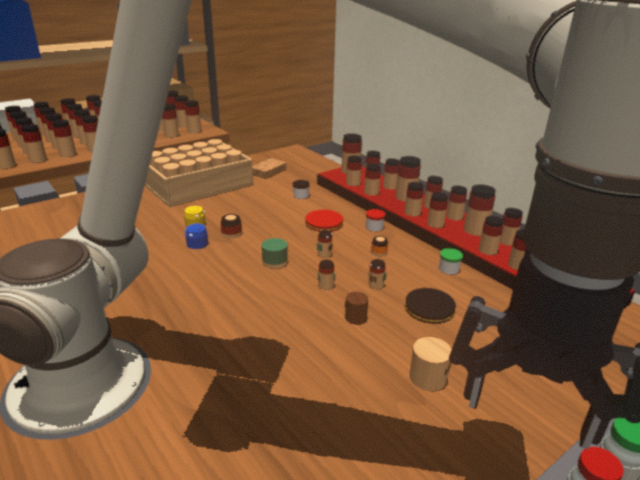

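Top view: red stand (233,170), black stand (446,210), pale drum (529,289), green section (267,277), brown drum (414,279). Birds with all-black caps are at (293,218), (383,218) and (347,262).
Head candidates: (168,278), (161,330) blue, (111,304) yellow, and the small one at (333,167). (168,278) has a red band and a pale spot, so it's the large head. (333,167) has a pale spot and an orange band, so it's the small head. One crop will confirm both.

```bash
cat > h.py <<'E'
import numpy as np,cv2
def world(c):
    K=np.array([[c["fx"],0,c["cx"]],[0,c["fy"],c["cy"]],[0,0,1.]])
    v,u=np.mgrid[:480,:640]; p=np.stack([u,v],-1).reshape(-1,1,2).astype(np.float32)
    n=cv2.undistortPoints(p,K,np.array(c["distortion"],float)).reshape(480,640,2)
    r=np.dstack([n,np.ones((480,640))])
    d=r@np.array(c["rotation"]).T
    return d,np.array(c["eye"]),np.array(c["eye"])+d*c["z_map"][...,None]
def top(c,seed,h,rad,tol=6):
    """centre of the flat face at height h round the seed pixel (component of depth points near h, cast on the plane)"""
    d,e,P=world(c)
    m=((abs(P[...,2]-h)<tol)&(c["z_map"]>0)).astype(np.uint8)
    m=cv2.morphologyEx(m,cv2.MORPH_OPEN,np.ones((3,3),np.uint8))
    _,L,st,ce=cv2.connectedComponentsWithStats(m)
    u,v=seed; w=L[v-4:v+5,u-4:u+5]; w=w[w>0]
    if not len(w): return None
    k=L==np.bincount(w).argmax()
    q=e+d*((h-e[2])/d[...,2])[...,None]
    Q=q[k][:,:2].astype(np.float32)
    (cx,cy),r=cv2.minEnclosingCircle(Q)
    return np.round([*Q.mean(0),cx,cy,r,np.median(P[k][:,2]),k.sum()],1)
E
python3 - <<'E'
from h import *
c=dict(np.load("top0.npz")); s=dict(np.load("side0.npz"))
d,e,P=world(c); print("table z",np.median(P[350:400,100:250,2]))
T=dict(red_stand=(233,170,16),black_stand=(446,210,16),large_drum=(529,289,60),wing=(267,277,45),lhead=(168,278,42),sdrum=(414,279,46),shead=(333,167,34),ba=(293,218,55),bb=(383,218,55),bc=(347,262,55),blue=(161,330,42),yel=(111,304,42),redjar=(284,124,35),greenjar=(411,131,35))
for n,(u,v,h) in T.items(): print(n,top(c,(u,v),h,0),np.round(P[v,u],1))
S=dict(red_stand=(324,220,16),black_stand=(430,305,16),large_drum=(432,350,60),wing=(275,246,45),sdrum=(357,299,46))
for n,(u,v,h) in S.items(): print('side',n,top(s,(u,v),h,0))
a=cv2.resize(c["img"][240:350,90:210],None,fx=3,fy=3);b=cv2.resize(c["img"][112:222,273:393],None,fx=3,fy=3)
cv2.imwrite("pics/crop.png",np.hstack([a,b]))
E
```

```text
table z -0.2071874229730497
red_stand [ 649.8  209.8  650.   209.8   48.5   16.4 1925. ] [648.2 208.4  17.9]
black_stand [ 598.5 -191.7  598.8 -191.4   48.6   16.4 2057. ] [ 597.2 -190.4   17.3]
large_drum [ 455.3 -317.3  455.5 -316.8   31.4   60.  1081. ] [ 455.6 -319.4   57.8]
wing [449.  123.6 448.8 124.1  28.7  45.3 831. ] [447.1 122.2  45.8]
lhead [436.6 295.7 436.8 295.5  23.1  42.2 539. ] [434.3 292.7  42.3]
sdrum [ 463.7 -130.8  463.9 -130.8   21.1   46.1  463. ] [ 461.  -129.9   45.8]
shead [664.5  21.8 664.4  22.1  18.   34.4 271. ] [660.   21.6  35.5]
ba [558.5  87.3 558.2  87.   15.9  54.8 231. ] [552.3  85.3  56.2]
bb [568.5 -71.7 568.4 -71.9  15.6  55.  235. ] [563.2 -71.7  55.2]
bc [483.2 -13.4 483.3 -13.3  15.5  54.6 248. ] [480.9 -13.3  55. ]
blue [346.4 295.4 346.3 295.   22.9  41.8 570. ] [346.1 291.5  43.1]
yel [383.9 385.4 383.6 384.5  24.7  41.8 584. ] [383.8 383.6  40.1]
redjar [741.8 120.5 741.7 120.7  25.5  38.3 446. ] [738.1 118.6  38.4]
greenjar [ 740.4 -120.3  741.3 -119.9   25.1   38.3  461. ] [ 740.5 -119.1   36.6]
side red_stand [643.8 204.  644.2 205.4  52.2  16.  575. ]
side black_stand [ 591.8 -196.8  592.1 -195.    51.4   16.  1250. ]
side large_drum [ 449.8 -321.3  449.6 -320.3   32.8   60.   833. ]
side wing [443.2 120.  443.7 120.3  32.2  44.9 322. ]
side sdrum [ 458.  -134.1  458.2 -133.6   24.    45.9  288. ]
```

View pics/crop.png

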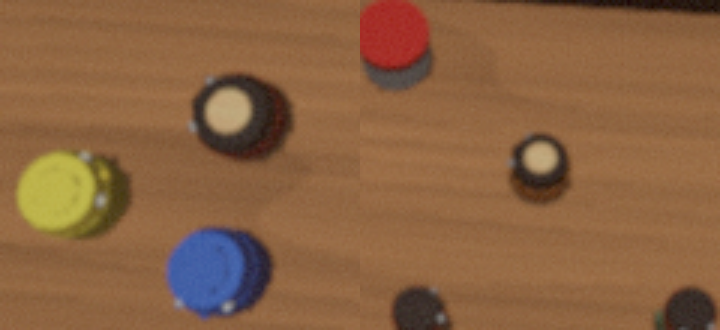

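The crop confirms it: the large head (red band, pale spot) is at about (166,277) and the small head (orange band, pale spot) at about (333,164). Yellow and blue are the look-alikes. Next I move over the pale drum and square the tool to the world axes.

Emit:
servo_tool(rows=[-271,141,0,0,0,25.9,100,-271,141,0,0,0,25.9,100,-271,141,0,0,0,25.9,100,-271,141,0,0,0,25.9,100,-271,141,0,0,0,25.9,100,-271,141,0,0,0,25.9,100,-271,141,0,0,0,25.9,100,-271,141,0,0,0,25.9,100,-271,141,0,0,0,25.9,100,-271,141,0,0,0,25.9,100], newtons=40)

```text
time: 1.1
tool_pos: [454.7, -317.5, 250.0]
tcp_rot: [[-1.0, 0.001, -0.001], [0.001, 1.0, 0.0], [0.001, 0.0, -1.0]]
contact_force: [-0.8, -0.9, -0.5]
width: 85.1
finger_force: 0.0
```

```bash
python3 - <<'E'
from h import *
from station import env
c=dict(np.load("top0.npz")); d,e,P=world(c)
b=c["img"].astype(int); pale=((b[...,2]>150)&(b[...,1]>120)).astype(np.uint8)
for n,u,v,h in (("lhead",166,277,42),("shead",333,165,34)):
    _,L=cv2.connectedComponents(pale); k=L==L[v,u]
    q=e+d*((h-e[2])/d[...,2])[...,None]; print(n,k.sum(),q[k].mean(0).round(1))
s=env.get_state(); print(s["time"],s["tool_pos"],s["tcp_rot"].round(3) if hasattr(s["tcp_rot"],'round') else s["tcp_rot"])
E
```

```text
lhead 161 [436.7 297.5  42. ]
shead 75 [666.3  22.6  34. ]
1.1 [ 454.67586552 -317.45635865  250.03782876] [[-1.     0.001 -0.001]
 [ 0.001  1.     0.   ]
 [ 0.001  0.    -1.   ]]
```

Emit:
servo_tool(rows=[-1,0,40,0,0,0,100,-1,0,85,0,0,0,100,-1,0,130,0,0,0,100,-1,0,165,0,0,0,100,-1,0,190,0,0,0,100,-1,0,205,0,0,0,100,-1,0,214,0,0,0,100,-1,0,214,0,0,0,100,-1,0,214,0,0,0,60,-1,0,214,0,0,0,50])

```text
time: 2.1
tool_pos: [457.2, -317.3, 37.6]
tcp_rot: [[-1.0, -0.001, 0.002], [-0.001, 1.0, -0.001], [-0.002, -0.001, -1.0]]
contact_force: [-3.7, 4.6, 29.4]
width: 59.3
finger_force: 36.8
```

Emit:
servo_tool(rows=[0,0,0,0,0,0,0,0,0,0,0,0,0,0,0,0,0,0,0,0,0,0,0,0,0,0,0,0,0,0,0,0,0,0,0,0,0,0,0,0,0,0,0,0,0,0,0,0,0,0,0,0,0,0,0,0])

```text
time: 2.9
tool_pos: [457.4, -317.1, 37.8]
tcp_rot: [[-1.0, -0.001, 0.003], [-0.001, 1.0, -0.001], [-0.003, -0.001, -1.0]]
contact_force: [-0.5, -0.1, 6.5]
width: 59.5
finger_force: 43.2
```

Emit:
servo_tool(rows=[0,0,-5,0,0,0,0,0,0,-20,0,0,0,0,0,0,-50,0,0,0,0,0,0,-80,0,0,0,0,0,0,-110,0,0,0,0,-5,14,-110,0,0,0,0,-18,50,-110,0,0,0,0,-34,92,-110,0,0,0,0,-50,136,-110,0,0,0,0,-66,180,-110,0,0,0,0])

```text
time: 3.9
tool_pos: [521.7, -134.4, 145.4]
tcp_rot: [[-1.0, -0.0, -0.002], [-0.0, 1.0, 0.001], [0.002, 0.001, -1.0]]
contact_force: [1.2, -0.8, -0.3]
width: 59.3
finger_force: 43.3
```

Emit:
servo_tool(rows=[-16,44,0,0,0,0,0,-32,88,0,0,0,0,0,-48,132,0,0,0,0,0,-65,176,0,0,0,0,0,-81,220,0,0,0,0,0,-97,264,0,0,0,0,0,-112,303,0,0,0,0,0,-122,332,0,0,0,0,0,-128,345,0,0,0,0,0,-129,347,0,0,0,0,0])

```text
time: 4.9
tool_pos: [650.5, 212.1, 144.7]
tcp_rot: [[-1.0, -0.003, -0.002], [-0.003, 1.0, -0.001], [0.002, -0.001, -1.0]]
contact_force: [-0.3, -0.5, -0.6]
width: 59.0
finger_force: 43.4
```

Emit:
servo_tool(rows=[0,0,0,0,0,0,0,0,0,0,0,0,0,0])

```text
time: 5.1
tool_pos: [650.4, 209.1, 146.1]
tcp_rot: [[-1.0, 0.001, -0.001], [0.001, 1.0, -0.0], [0.001, -0.0, -1.0]]
contact_force: [-0.2, -0.5, -0.6]
width: 58.7
finger_force: 43.4
```

Emit:
servo_tool(rows=[0,0,15,0,0,0,0,0,0,40,0,0,0,0,0,0,65,0,0,0,0,0,0,80,0,0,0,0,0,0,86,0,0,0,0,0,0,88,0,0,0,0,0,0,89,0,0,0,0,0,0,90,0,0,0,0,0,0,90,0,0,0,0,0,0,90,0,0,0,0])

```text
time: 6.1
tool_pos: [651.4, 210.7, 57.0]
tcp_rot: [[-1.0, -0.001, 0.001], [-0.001, 1.0, 0.001], [-0.001, 0.001, -1.0]]
contact_force: [0.6, -0.1, -0.8]
width: 59.2
finger_force: 43.4
```

```bash
python3 - <<'E'
from h import *
from station import env
c=env.read_camera("side"); cv2.imwrite("pics/s1.png",c["img"][130:330,180:460].repeat(2,0).repeat(2,1)); print(env.get_state()["tool_pos"])
E
```

```text
[651.27664248 210.70670463  56.91034005]
```

View pics/s1.png

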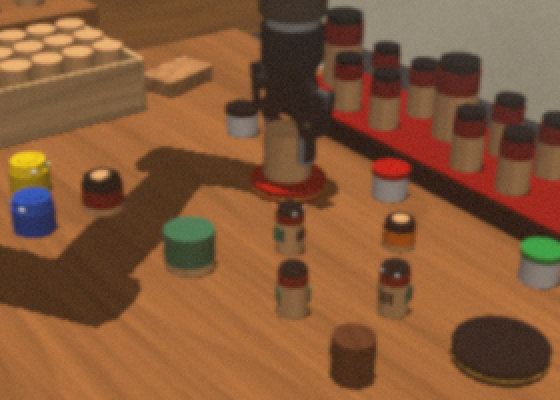

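The side view shows the drum upright, centred just above the red stand at crop (288,170). I lower it until it touches.

Emit:
servo_tool(rows=[0,0,1,0,0,0,0,0,0,1.5,0,0,0,0,0,0,2,0,0,0,0,0,0,2.5,0,0,0,0,0,0,3,0,0,0,0,0,0,3,0,0,0,0])

```text
time: 6.75
tool_pos: [651.0, 210.5, 53.9]
tcp_rot: [[-1.0, -0.001, 0.0], [-0.001, 1.0, -0.0], [-0.0, -0.0, -1.0]]
contact_force: [-0.6, 0.3, 4.1]
width: 59.2
finger_force: 43.4
```

Emit:
servo_tool(rows=[0,0,0,0,0,0,72,0,0,0,0,0,0,76,0,0,0,0,0,0,85,0,0,0,0,0,0,100,0,0,0,0,0,0,100,0,0,0,0,0,0,100,0,0,-15,0,0,0,100,0,0,-45,0,0,0,100,0,0,-80,0,0,0,100,0,0,-120,0,0,0,100])

```text
time: 7.75
tool_pos: [650.7, 210.3, 175.0]
tcp_rot: [[-1.0, -0.001, -0.001], [-0.001, 1.0, -0.001], [0.001, -0.001, -1.0]]
contact_force: [0.3, 0.2, 0.6]
width: 85.4
finger_force: 0.0
```

Emit:
servo_tool(rows=[40,-17,0,0,0,0,100,80,-34,0,0,0,0,100,120,-51,0,0,0,0,100,160,-68,0,0,0,0,100,190,-81,0,0,0,0,100,202,-86,0,0,0,0,100,202,-86,30,0,0,0,100,202,-86,70,0,0,0,100,202,-86,90,0,0,0,100,202,-86,100,0,0,0,100])

```text
time: 8.75
tool_pos: [449.3, 124.4, 72.2]
tcp_rot: [[-1.0, -0.001, -0.001], [-0.001, 1.0, -0.001], [0.001, -0.001, -1.0]]
contact_force: [-0.5, -0.2, -0.5]
width: 85.6
finger_force: 0.0
```

```bash
python3 - <<'E'
from h import *
from station import env
c=env.read_camera("top"); d,e,P=world(c)
# drum top now at z=76: find its pixel by projection
def pix(p):
    K=np.array([[c["fx"],0,c["cx"]],[0,c["fy"],c["cy"]],[0,0,1.]]);R=np.array(c["rotation"]).T
    return cv2.projectPoints(np.array([p],float),cv2.Rodrigues(R)[0],-R@e,K,np.array(c["distortion"],float))[0].ravel().astype(int)
s=pix((650,210,76)); print(s,top(c,s,76,0))
for n,p in (("ba",(558,87,55)),("bb",(568,-72,55)),("bc",(483,-13,55))): print(n,top(c,pix(p),55,0))
print(env.get_state()["tool_pos"])
E
```

```text
[226 156] [648.8 211.3 648.6 211.8  30.9  76.4 866. ]
ba [558.4  86.9 558.   86.8  16.   54.9 234. ]
bb [568.1 -71.8 568.  -72.4  16.   54.9 235. ]
bc [483.9 -13.6 484.3 -13.6  15.9  54.6 244. ]
[449.00569065 124.26337685  71.60333202]
```

Emit:
servo_tool(rows=[0,0,20,0,0,0,100,0,0,38,0,0,0,100,0,0,46,0,0,0,100,0,0,46,0,0,0,100,0,0,46,0,0,0,75,0,0,46,0,0,0,65,0,0,46,0,0,0,40,0,0,46,0,0,0,0,0,0,46,0,0,0,0,0,0,46,0,0,0,0])

```text
time: 9.8
tool_pos: [449.9, 124.8, 28.6]
tcp_rot: [[-1.0, -0.001, 0.002], [-0.001, 1.0, 0.001], [-0.002, 0.001, -1.0]]
contact_force: [-1.7, -0.7, 6.2]
width: 55.4
finger_force: 41.9
```

Emit:
servo_tool(rows=[0,0,0,0,0,0,0,0,0,0,0,0,0,0,0,0,0,0,0,0,0])

```text
time: 10.1
tool_pos: [449.9, 124.8, 28.6]
tcp_rot: [[-1.0, -0.001, 0.002], [-0.001, 1.0, 0.001], [-0.002, 0.001, -1.0]]
contact_force: [-1.0, 0.1, 5.9]
width: 55.0
finger_force: 41.9
```

Emit:
servo_tool(rows=[0,0,-5,0,0,0,0,0,0,-25,0,0,0,0,0,0,-55,0,0,0,0,0,0,-85,0,0,0,0,0,0,-105,0,0,0,0,0,0,-110,0,0,0,0,-12,5,-110,0,0,0,0,-35,15,-110,0,0,0,0,-65,28,-110,0,0,0,0,-95,42,-110,0,0,0,0])

```text
time: 11.1
tool_pos: [545.0, 166.6, 135.4]
tcp_rot: [[-1.0, -0.001, -0.003], [-0.001, 1.0, -0.001], [0.003, -0.001, -1.0]]
contact_force: [-0.2, 0.3, -0.6]
width: 55.0
finger_force: 42.5
```

Emit:
servo_tool(rows=[-30,13,0,0,0,0,0,-60,26,0,0,0,0,0,-85,37,0,0,0,0,0,-100,44,0,0,0,0,0,-105,46,0,0,0,0,0,-105,46,0,0,0,0,0,-105,46,15,0,0,0,0,-105,46,25,0,0,0,0,-105,46,28,0,0,0,0,-105,46,28,0,0,0,0])

```text
time: 12.1
tool_pos: [648.2, 212.1, 108.3]
tcp_rot: [[-1.0, -0.001, -0.002], [-0.001, 1.0, -0.001], [0.002, -0.001, -1.0]]
contact_force: [-0.0, 1.6, -0.1]
width: 55.0
finger_force: 42.5
```

Emit:
servo_tool(rows=[0,0,0,0,0,0,0,0,0,0,0,0,0,0])

```text
time: 12.3
tool_pos: [649.3, 212.7, 110.0]
tcp_rot: [[-1.0, -0.001, 0.001], [-0.001, 1.0, 0.001], [-0.001, 0.001, -1.0]]
contact_force: [-0.9, -0.8, -0.8]
width: 55.0
finger_force: 42.5
```

```bash
python3 - <<'E'
from h import *
from station import env
c=env.read_camera("side"); cv2.imwrite("pics/s2.png",c["img"][130:280,250:400].repeat(3,0).repeat(3,1)); print(env.get_state()["tool_pos"])
E
```

```text
[649.30708974 212.67757979 110.03128737]
```

View pics/s2.png

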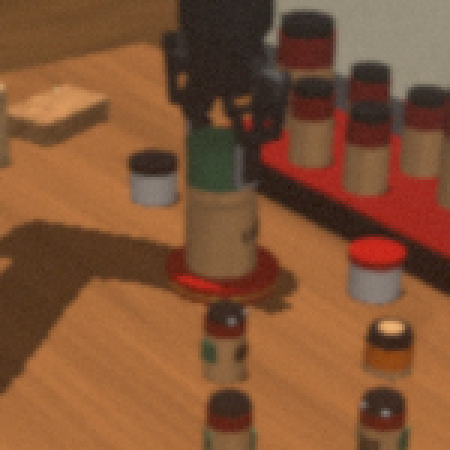

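The crop shows the green section upright above the drum, with both left edges near column 187. I lower it to contact.

Emit:
servo_tool(rows=[0,0,2,0,0,0,0,0,0,3,0,0,0,0,0,0,4,0,0,0,0,0,0,4.5,0,0,0,0,0,0,5,0,0,0,0,0,0,5.5,0,0,0,0,0,0,5.5,0,0,0,0])

```text
time: 13.05
tool_pos: [649.1, 212.5, 104.7]
tcp_rot: [[-1.0, -0.001, 0.001], [-0.001, 1.0, -0.0], [-0.001, -0.0, -1.0]]
contact_force: [-2.7, -0.5, 5.7]
width: 55.0
finger_force: 42.5
```

Contact at 5.7 N, so I release and rise.

Emit:
servo_tool(rows=[0,0,0,0,0,0,67,0,0,0,0,0,0,71,0,0,0,0,0,0,80,0,0,0,0,0,0,100,0,0,0,0,0,0,100,0,0,0,0,0,0,100,0,0,-15,0,0,0,100,0,0,-45,0,0,0,100,0,0,-75,0,0,0,100,0,0,-90,0,0,0,100])

```text
time: 14.05
tool_pos: [650.5, 213.0, 198.7]
tcp_rot: [[-1.0, -0.001, 0.006], [-0.001, 1.0, 0.002], [-0.006, 0.002, -1.0]]
contact_force: [0.5, -1.4, 0.4]
width: 85.8
finger_force: 0.0
```

Emit:
servo_tool(rows=[40,16,0,0,0,0,100,80,32,0,0,0,0,100,120,48,0,0,0,0,100,160,64,0,0,0,0,100,195,77,0,0,0,0,100,212,84,0,0,0,0,100,212,84,30,0,0,0,100,212,84,70,0,0,0,100,212,84,105,0,0,0,100,212,84,120,0,0,0,100])

```text
time: 15.05
tool_pos: [435.9, 295.5, 72.0]
tcp_rot: [[-1.0, -0.001, -0.002], [-0.001, 1.0, -0.003], [0.002, -0.003, -1.0]]
contact_force: [-0.1, -0.9, 0.4]
width: 85.0
finger_force: 0.0
```

```bash
cat >> h.py <<'E'
def pix(c,p):
    K=np.array([[c["fx"],0,c["cx"]],[0,c["fy"],c["cy"]],[0,0,1.]]);R=np.array(c["rotation"]).T
    return cv2.projectPoints(np.array([p],float),cv2.Rodrigues(R)[0],-R@np.array(c["eye"]),K,np.array(c["distortion"],float))[0].ravel().astype(int)
E
python3 - <<'E'
from h import *
from station import env
c=env.read_camera("top")
print(top(c,pix(c,(650,210,121)),121,0)); print(env.get_state()["tool_pos"])
E
```

```text
[647.2 213.3 646.9 213.4  29.1 121.4 858. ]
[435.54264617 294.95470163  70.73460181]
```

Emit:
servo_tool(rows=[-1,1.5,20,0,0,0,100,-1,1.5,40,0,0,0,100,-1,1.5,51,0,0,0,100,-1,1.5,51,0,0,0,100,-1,1.5,51,0,0,0,70,-1,1.5,51,0,0,0,60,-1,1.5,51,0,0,0,40,-1,1.5,51,0,0,0,0,-1,1.5,51,0,0,0,0,-1,1.5,51,0,0,0,0], newtons=30)

```text
time: 16.1
tool_pos: [438.5, 298.4, 24.2]
tcp_rot: [[-1.0, -0.001, 0.002], [-0.001, 1.0, 0.001], [-0.002, 0.001, -1.0]]
contact_force: [-1.9, -0.6, 6.1]
width: 48.9
finger_force: 30.9
```

Emit:
servo_tool(rows=[0,0,0,0,0,0,0,0,0,0,0,0,0,0,0,0,0,0,0,0,0])

```text
time: 16.4
tool_pos: [438.5, 298.4, 24.2]
tcp_rot: [[-1.0, -0.001, 0.002], [-0.001, 1.0, 0.001], [-0.002, 0.001, -1.0]]
contact_force: [-0.4, -0.7, 6.5]
width: 48.8
finger_force: 30.9
```

Emit:
servo_tool(rows=[0,0,-5,0,0,0,0,0,0,-25,0,0,0,0,0,0,-60,0,0,0,0,0,0,-100,0,0,0,0,0,0,-135,0,0,0,0,0,0,-155,0,0,0,0,-12,-5,-158,0,0,0,0,-35,-14,-158,0,0,0,0,-68,-28,-158,0,0,0,0,-101,-41,-158,0,0,0,0])

```text
time: 17.4
tool_pos: [539.7, 255.9, 179.7]
tcp_rot: [[-1.0, -0.001, -0.002], [-0.001, 1.0, -0.001], [0.002, -0.001, -1.0]]
contact_force: [-1.0, 0.3, -0.8]
width: 49.3
finger_force: 31.2
```

Emit:
servo_tool(rows=[-32,-13,0,0,0,0,0,-64,-26,0,0,0,0,0,-90,-37,0,0,0,0,0,-106,-43,0,0,0,0,0,-110,-45,0,0,0,0,0,-110,-45,0,0,0,0,0,-110,-45,14,0,0,0,0,-110,-45,25,0,0,0,0,-110,-45,29,0,0,0,0,-110,-45,29,0,0,0,0])

```text
time: 18.4
tool_pos: [648.0, 212.1, 150.4]
tcp_rot: [[-1.0, -0.002, -0.002], [-0.002, 1.0, -0.001], [0.002, -0.001, -1.0]]
contact_force: [0.3, 0.4, -0.8]
width: 48.7
finger_force: 31.2
```

Emit:
servo_tool(rows=[0,0,0,0,0,0,0,0,0,0,0,0,0,0])

```text
time: 18.6
tool_pos: [649.3, 212.3, 152.5]
tcp_rot: [[-1.0, -0.001, 0.001], [-0.001, 1.0, 0.0], [-0.001, 0.0, -1.0]]
contact_force: [0.4, 0.5, -0.1]
width: 48.8
finger_force: 31.2
```

```bash
python3 - <<'E'
from h import *
from station import env
c=env.read_camera("side"); cv2.imwrite("pics/s3.png",c["img"][130:280,250:400].repeat(3,0).repeat(3,1)); print(env.get_state()["tool_pos"])
E
```

```text
[649.27501265 212.27731188 152.52587032]
```

View pics/s3.png

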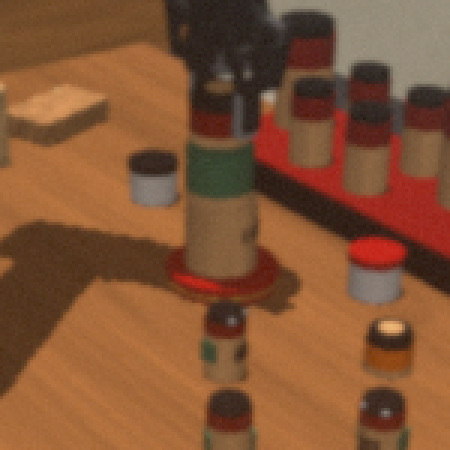

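The wing section sits squarely on the drum. The head is about 7 mm above it, near crop (215,110), and in line. I lower it.

Emit:
servo_tool(rows=[0,0,3,0,0,0,0,0,0,5,0,0,0,0,0,0,6,0,0,0,0,0,0,6.5,0,0,0,0,0,0,7,0,0,0,0,0,0,7.5,0,0,0,0,0,0,7.5,0,0,0,0])

```text
time: 19.35
tool_pos: [649.3, 212.0, 145.3]
tcp_rot: [[-1.0, -0.001, 0.001], [-0.001, 1.0, 0.0], [-0.001, 0.0, -1.0]]
contact_force: [-1.5, -0.6, 5.0]
width: 49.0
finger_force: 31.5
```

Emit:
servo_tool(rows=[0,0,0,0,0,0,60,0,0,0,0,0,0,64,0,0,0,0,0,0,75,0,0,0,0,0,0,100,0,0,0,0,0,0,100,0,0,0,0,0,0,100,0,0,-15,0,0,0,100,0,0,-45,0,0,0,100,0,0,-75,0,0,0,100,0,0,-75,0,0,0,100])

```text
time: 20.35
tool_pos: [651.5, 212.8, 225.1]
tcp_rot: [[-1.0, -0.002, 0.01], [-0.002, 1.0, 0.004], [-0.01, 0.004, -1.0]]
contact_force: [0.6, 0.8, 0.5]
width: 85.8
finger_force: 0.0
```

Emit:
servo_tool(rows=[15,-28,0,0,0,0,100,36,-66,0,0,0,0,100,58,-107,0,0,0,0,100,80,-148,0,0,0,0,100,102,-188,0,0,0,0,100,124,-229,0,0,0,0,100,146,-269,0,0,0,0,100,167,-308,0,0,0,0,100,182,-336,0,0,0,0,100,186,-343,0,0,0,0,100])

```text
time: 21.35
tool_pos: [461.3, -133.2, 219.2]
tcp_rot: [[-1.0, 0.003, -0.001], [0.003, 1.0, 0.0], [0.001, 0.0, -1.0]]
contact_force: [0.4, 0.1, 0.7]
width: 85.7
finger_force: 0.0
```

Emit:
servo_tool(rows=[0,0,30,0,0,0,100,0,0,65,0,0,0,100,0,0,100,0,0,0,100,0,0,130,0,0,0,100,0,0,145,0,0,0,100,0,0,145,0,0,0,100])

```text
time: 21.95
tool_pos: [462.0, -130.7, 72.0]
tcp_rot: [[-1.0, -0.001, -0.006], [-0.001, 1.0, -0.0], [0.006, -0.0, -1.0]]
contact_force: [-0.2, 0.3, 0.3]
width: 85.7
finger_force: 0.0
```

```bash
python3 - <<'E'
from h import *
from station import env
c=env.read_camera("top")
print(top(c,pix(c,(648,212,163)),163,0)); print(env.get_state()["tool_pos"])
cv2.imwrite("pics/t4.png",c["img"])
E
```

```text
[645.3 212.1 645.1 212.7  23.6 163.3 604. ]
[ 463.1953534  -130.79097987   73.48973201]
```

View pics/t4.png

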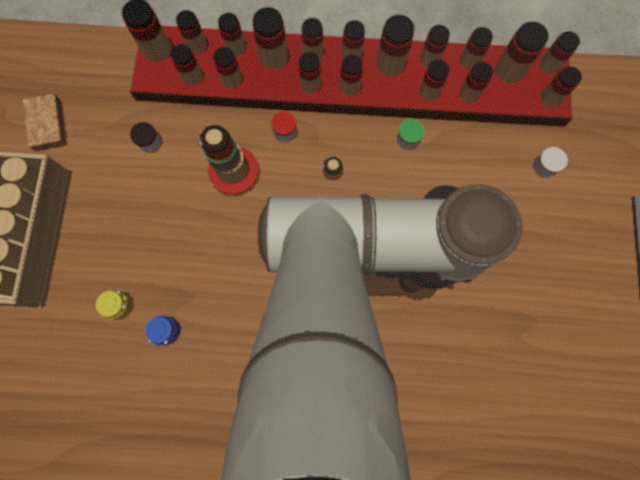

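The large figure stands complete at (222,150). Now I grip the brown drum.

Emit:
servo_tool(rows=[0,0,20,0,0,0,100,0,0,38,0,0,0,100,0,0,46,0,0,0,100,0,0,46,0,0,0,100,0,0,46,0,0,0,70,0,0,46,0,0,0,52,0,0,46,0,0,0,40,0,0,46,0,0,0,0,0,0,46,0,0,0,0,0,0,46,0,0,0,0])

```text
time: 23.0
tool_pos: [463.9, -131.1, 29.3]
tcp_rot: [[-1.0, -0.001, 0.002], [-0.001, 1.0, -0.0], [-0.002, -0.0, -1.0]]
contact_force: [-1.6, 0.9, 6.5]
width: 41.2
finger_force: 30.1
```

Emit:
servo_tool(rows=[0,0,0,0,0,0,0,0,0,0,0,0,0,0,0,0,0,0,0,0,0])

```text
time: 23.3
tool_pos: [463.9, -131.1, 29.3]
tcp_rot: [[-1.0, -0.001, 0.002], [-0.001, 1.0, -0.0], [-0.002, -0.0, -1.0]]
contact_force: [-0.8, 0.2, 5.9]
width: 41.1
finger_force: 30.1
```

Emit:
servo_tool(rows=[0,0,-5,0,0,0,0,0,0,-25,0,0,0,0,0,0,-55,0,0,0,0,0,0,-75,0,0,0,0,-15,-7,-80,0,0,0,0,-45,-20,-80,0,0,0,0,-80,-36,-80,0,0,0,0,-113,-51,-80,0,0,0,0,-130,-59,-80,0,0,0,0,-135,-61,-80,0,0,0,0])

```text
time: 24.3
tool_pos: [599.7, -192.9, 107.7]
tcp_rot: [[-1.0, 0.0, 0.0], [0.0, 1.0, -0.0], [-0.0, -0.0, -1.0]]
contact_force: [-0.6, 0.0, 0.5]
width: 41.6
finger_force: 30.5
```

Emit:
servo_tool(rows=[0,0,0,0,0,0,0,0,0,15,0,0,0,0,0,0,35,0,0,0,0,0,0,50,0,0,0,0,0,0,57,0,0,0,0,0,0,57,0,0,0,0,0,0,57,0,0,0,0,0,0,57,0,0,0,0])

```text
time: 25.1
tool_pos: [598.9, -192.0, 52.5]
tcp_rot: [[-1.0, -0.001, 0.002], [-0.001, 1.0, -0.0], [-0.002, -0.0, -1.0]]
contact_force: [0.1, -0.3, -0.1]
width: 41.3
finger_force: 30.5
```

```bash
python3 - <<'E'
from h import *
from station import env
c=env.read_camera("side"); cv2.imwrite("pics/s5.png",c["img"][180:330,330:530].repeat(3,0).repeat(3,1)); print(env.get_state()["tool_pos"])
E
```

```text
[ 598.87190264 -192.02628522   52.41952609]
```

View pics/s5.png

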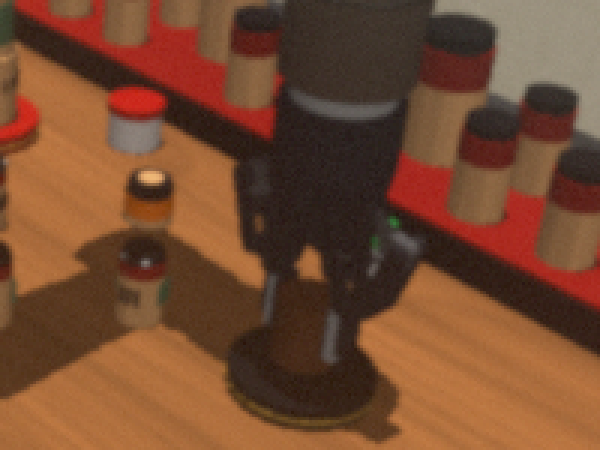

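The brown drum is held centrally, about 7 mm above the black stand, near crop (303,370). I lower it.

Emit:
servo_tool(rows=[0,0,3,0,0,0,0,0,0,5,0,0,0,0,0,0,6,0,0,0,0,0,0,6.5,0,0,0,0,0,0,7,0,0,0,0,0,0,7.5,0,0,0,0,0,0,7.5,0,0,0,0])

```text
time: 25.85
tool_pos: [598.2, -192.0, 45.3]
tcp_rot: [[-1.0, -0.001, -0.0], [-0.001, 1.0, -0.0], [0.0, -0.0, -1.0]]
contact_force: [-2.9, 1.7, 8.6]
width: 41.2
finger_force: 31.2
```

Emit:
servo_tool(rows=[0,0,0,0,0,0,51,0,0,0,0,0,0,55,0,0,0,0,0,0,70,0,0,0,0,0,0,100,0,0,0,0,0,0,100,0,0,0,0,0,0,100,0,0,-15,0,0,0,100,0,0,-45,0,0,0,100,0,0,-85,0,0,0,100,0,0,-105,0,0,0,100])

```text
time: 26.85
tool_pos: [599.9, -192.4, 152.4]
tcp_rot: [[-1.0, -0.001, 0.005], [-0.001, 1.0, -0.001], [-0.005, -0.001, -1.0]]
contact_force: [0.6, -0.0, 0.6]
width: 85.5
finger_force: 0.0
```

Emit:
servo_tool(rows=[-6,20,0,0,0,0,100,-19,60,0,0,0,0,100,-33,103,0,0,0,0,100,-46,146,0,0,0,0,100,-60,188,0,0,0,0,100,-67,210,0,0,0,0,100,-68,214,15,0,0,0,100,-68,214,45,0,0,0,100,-68,214,65,0,0,0,100,-68,214,65,0,0,0,100])

```text
time: 27.85
tool_pos: [663.0, 20.7, 79.3]
tcp_rot: [[-1.0, 0.001, -0.009], [0.001, 1.0, -0.001], [0.009, -0.001, -1.0]]
contact_force: [-0.3, -0.7, -1.2]
width: 85.6
finger_force: 0.0
```

```bash
python3 - <<'E'
from h import *
from station import env
c=env.read_camera("top")
print(top(c,pix(c,(598,-192,62)),62,0)); print(env.get_state()["tool_pos"])
E
```

```text
[ 597.2 -190.7  597.3 -190.3   21.7   62.3  448. ]
[664.68810222  20.85919253  81.64648035]
```

Emit:
servo_tool(rows=[-1,1,25,0,0,0,100,-1,1,48,0,0,0,100,-1,1,61.5,0,0,0,100,-1,1,61.5,0,0,0,100,-1,1,61.5,0,0,0,70,-1,1,61.5,0,0,0,50,-1,1,61.5,0,0,0,40,-1,1,61.5,0,0,0,0,-1,1,61.5,0,0,0,0,-1,1,61.5,0,0,0,0], newtons=25)

```text
time: 28.9
tool_pos: [668.0, 23.2, 23.8]
tcp_rot: [[-1.0, -0.001, 0.002], [-0.001, 1.0, 0.0], [-0.002, 0.0, -1.0]]
contact_force: [-1.4, 0.5, 6.3]
width: 36.8
finger_force: 25.5
```

Emit:
servo_tool(rows=[0,0,0,0,0,0,0,0,0,0,0,0,0,0,0,0,0,0,0,0,0])

```text
time: 29.2
tool_pos: [668.0, 23.2, 23.7]
tcp_rot: [[-1.0, -0.001, 0.002], [-0.001, 1.0, 0.0], [-0.002, 0.0, -1.0]]
contact_force: [-1.1, -0.7, 5.8]
width: 36.9
finger_force: 25.5
```

Emit:
servo_tool(rows=[0,0,-5,0,0,0,0,0,0,-25,0,0,0,0,0,0,-60,0,0,0,0,0,0,-88,0,0,0,0,0,0,-95,0,0,0,0,5,-15,-95,0,0,0,0,16,-50,-95,0,0,0,0,28,-88,-95,0,0,0,0,41,-127,-95,0,0,0,0,53,-165,-95,0,0,0,0])

```text
time: 30.2
tool_pos: [611.8, -143.9, 115.2]
tcp_rot: [[-1.0, -0.0, -0.004], [-0.0, 1.0, 0.0], [0.004, 0.0, -1.0]]
contact_force: [-0.2, 0.7, -0.3]
width: 37.1
finger_force: 25.1
```

Emit:
servo_tool(rows=[10,-32,0,0,0,0,0,15,-46,0,0,0,0,0,16,-49.5,0,0,0,0,0,16,-49.5,0,0,0,0,0,16,-49.5,10,0,0,0,0,16,-49.5,20,0,0,0,0,16,-49.5,27,0,0,0,0,16,-49.5,27,0,0,0,0,16,-49.5,27,0,0,0,0,16,-49.5,27,0,0,0,0])

```text
time: 31.2
tool_pos: [598.7, -191.4, 90.6]
tcp_rot: [[-1.0, -0.001, 0.001], [-0.001, 1.0, -0.0], [-0.001, -0.0, -1.0]]
contact_force: [0.4, -0.5, -0.1]
width: 37.1
finger_force: 25.2
```

```bash
python3 - <<'E'
from h import *
from station import env
c=env.read_camera("side"); cv2.imwrite("pics/s6.png",c["img"][180:330,330:530].repeat(3,0).repeat(3,1)); print(env.get_state()["tool_pos"])
E
```

```text
[ 598.72125487 -191.47527736   90.74269239]
```

View pics/s6.png

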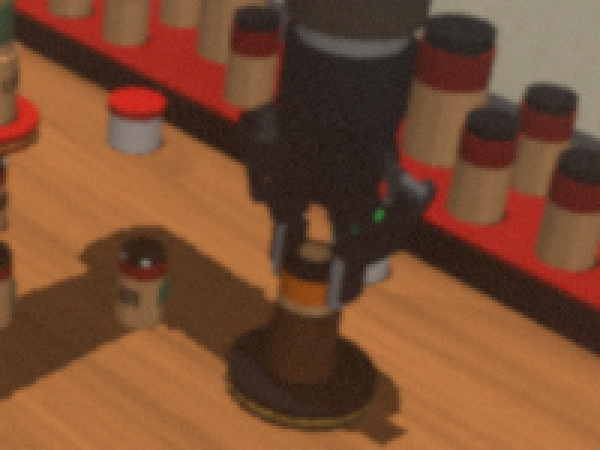

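The small head hangs upright and in line above the brown drum, at crop (308,290). I lower it.

Emit:
servo_tool(rows=[0,0,2,0,0,0,0,0,0,3.5,0,0,0,0,0,0,4.5,0,0,0,0,0,0,5,0,0,0,0,0,0,5.5,0,0,0,0,0,0,5.5,0,0,0,0])

```text
time: 31.85
tool_pos: [598.4, -191.6, 85.8]
tcp_rot: [[-1.0, -0.001, 0.0], [-0.001, 1.0, -0.0], [-0.0, -0.0, -1.0]]
contact_force: [-2.2, 1.0, 6.1]
width: 36.7
finger_force: 25.6
```

Emit:
servo_tool(rows=[0,0,0,0,0,0,46,0,0,0,0,0,0,50,0,0,0,0,0,0,65,0,0,0,0,0,0,100,0,0,0,0,0,0,100,0,0,0,0,0,0,100,0,0,-15,0,0,0,100,0,0,-45,0,0,0,100,0,0,-85,0,0,0,100,0,0,-130,0,0,0,100])

```text
time: 32.85
tool_pos: [597.6, -191.4, 215.0]
tcp_rot: [[-1.0, -0.001, -0.003], [-0.001, 1.0, 0.0], [0.003, 0.0, -1.0]]
contact_force: [1.1, 0.2, 0.3]
width: 85.3
finger_force: 0.0
```

Emit:
servo_tool(rows=[40,-20,0,0,0,0,100,80,-40,0,0,0,0,100,120,-60,0,0,0,0,100,160,-80,0,0,0,0,100,190,-100,0,0,0,0,100,200,-150,0,0,0,0,100,200,-200,0,0,0,0,100,200,-200,0,0,0,0,100,200,-200,0,0,0,0,100,200,-200,0,0,0,0,100])

```text
time: 33.85
tool_pos: [398.3, -391.1, 214.6]
tcp_rot: [[-1.0, -0.001, -0.0], [-0.001, 1.0, 0.001], [0.0, 0.001, -1.0]]
contact_force: [0.3, -0.1, -0.4]
width: 85.4
finger_force: 0.0
```

```bash
python3 - <<'E'
from h import *
from station import env
c=env.read_camera("top"); cv2.imwrite("pics/t7.png",c["img"])
for n,p in (("lhead",(646,212,163)),("shead",(598,-191,96)),("ba",(558,87,55)),("bb",(568,-72,55)),("bc",(483,-13,55))): print(n,top(c,pix(c,p),p[2],0))
s=env.get_state(); print(s["tool_pos"],s["qvel"])
E
```

```text
lhead [645.1 212.  644.9 212.   23.6 163.3 615. ]
shead [ 595.2 -189.7  595.3 -189.    18.3   96.5  336. ]
ba [558.7  87.1 558.7  86.8  15.5  54.9 229. ]
bb [568.1 -72.1 567.8 -72.   16.   55.1 233. ]
bc [483.7 -13.6 483.9 -13.1  15.9  54.9 241. ]
[ 398.52789331 -390.8116266   214.81974805] [ 0.00878842 -0.00648186 -0.00195378  0.00295976  0.00204275  0.00186017]
```

View pics/t7.png

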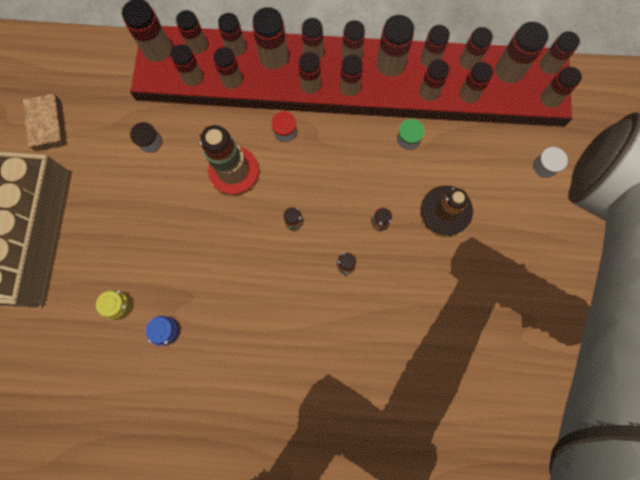

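Both figures stand on their stands, at (222,150) and (452,205). Each part measures within about 3 mm of the one below, and the birds have not moved.

```bash
python3 -c "
from station import env
print(env.close_job())"
```

```text
the job is handed in; nothing more can be done
None
```

Both bird figures are assembled on their stands, with each part measuring within about 3 mm of the one below; the little birds have not moved, and the job was handed in at about 34 s (no verdict was returned).

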